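Change the racks in the watch-parts dryer

ROBOT

A 6-joint arm with a two-finger parallel gripper is mounted at the origin on the work surface. World frame = base frame: x ahead of the robot, y to its left, z up, the work surface at z = 0. Lengths are in m, angles in rad, forces in N, time in s.
With the tool pointing down it reaches from about 0.375 to 0.925 m from the base axis. Payload 5.7 kg.
Tool frame: the origin (TCP) lies on the centre line of the jaws, within the pads' length; the fingertips stand ahead of it and the grasp point (between the pads) lies 8 mm behind it (env.tips_ahead is the z of the fingertips in the tool frame, in m); z points along the fingers, y is the line along which they close (so a half turn about z gives the same grasp; the last joint's range is limited). The gripper opens to 88 mm and grips with 3 to 60 N. Pads are 20 mm wide; open, the fingers measure 115 mm over their backs; the gripper's body (75 mm by 178 mm) begins 61 mm behind the grasp point.
Start: joints at [1.024, 0.359, 1.51, -0, 1.272, -0.115], TCP at [0.251, 0.545, 0.234] pointing down, gripper open.
Joint ranges: [-2.97, 2.97], [-1.01, 2.36], [0.21, 2.38], [-0.96, 4.11], [0.2, 2.71], [-2.98, 2.98]. Speed limits (rad/s): [2.39, 2.39, 3.14, 3.14, 3.14, 3.14].

INTERFACE

Orientations are given as a unit quaternion [w, x, y, z].
In Python, from workcell import get_obs, cams, hand_in, env gives the robot as it stands.
- The arm moves only by the tool arm_command, never from a script. Its argument "motion" is a list of rows, each a list of 3 entries, a list of its own where there are three numbers: the closure in counts, from 0 (fully open) to 255 (shut), then the shift along the tool's x, y, z in m, then the turn, a rotation vector about the tool's x, y, z in degrees. A call has 1 to 10 rows; each row is the pose to reach, as a shift and turn from the pose commanded when the call began, along the tool's axes at that moment; what a row does not reach only later rows make up. A row lasts 1/8 s, in which the tool goes at most 62.5 mm and 10.7 degrees, less where a joint would pass 70% of its speed; a pose out of reach is approached as far as the arm can. A call with a gripper value outside its range is refused whole. The fingers move at their own pace and stop on an object; the grip force is fixed at half the most. Time passes only in rows, so rows that repeat a pose let the fingers close. It gives the time, the measured TCP pose, the force, the opening and the grip force at its end, in the units of the state.
- get_obs(): the state, without advancing time (a new reading comes with each control period).
- cams.read_camera(name): name is "scene" or "top" or "wrist"; returns a dict with "img" (400x640x3 uint8, red, green, blue), "K" (3x3 intrinsics, pixels), "k1" (the pictures are not rectified: a ray, as slopes to the right and down, at radius r is drawn at 1 + k1 r^2 times it, then the intrinsics apply), "R" (3x3) and "t" (3): a world point X has camera coordinates R X + t; the wrist camera has in their place "tool_from_camera" (4x4, takes a point from camera to tool coordinates, whose origin is the TCP and whose axes are the flange's). Camera axes: x right, y down, z forward; pixel columns grow to the right and rows downward; lengths in m; the calibration is good to about 2 mm. A picture is of the moment at which its call begins: read the wrist's pose just before it. There is no depth.
- hand_in(): hands the job in; it is judged then, once.
Trained networks look in a picture, given as the dict that the camera call returned (one of the last four; its "shot" number tells which), for a name from the list of things; names that differ only in an ending like _2 or _b are one class to them, and where a whole thing is asked for, a point or a joint stands for the part that bears it (a point fixed in the world has none). Each returns a list of dicts, best first, with "p" (0 to 1); they miss things now and then, are a little off and sometimes report something else, mostly with a low value. They report only what shows in the picture. A call takes as long as a camera call. They do not tell look-alikes from the thing itself.
- cams.find_in(picture, label): "location" ([x, y, z] in m, in world coordinates, good to about 4 mm: the middle of the surface that is visible of it).
- cams.masks_of(picture, label): "pixels" (400x640 bool, what is visible of it).
- cams.place_of(picture, label): "location" ([x, y, z] in m, in world coordinates, good to about 4 mm: a listed point, or the origin of a listed thing).
The state is a dict: "time": time; "qpos": joint angles; "joint_velocities": joint speeds; "joint_efforts": joint torques, N m; "tool_pos": TCP position; "tool_rot": TCP orientation; "wrist_force": force on the tool from outside, world axes, zero at the start; "wrist_torque": the same for the moment, N m; "finger_gap": opening from 0.0 (shut) to 1.0 (fully open); "grasp_force": force on a finger pad.
Only numpy, scipy, OpenCV 4.12 (cv2) and the standard library are available. Lean on these libraries where they do the work, as an engineer would, in place of code of your own. Each camera call takes 0.05 s, during which the arm holds its last target. There are 200 camera calls.

TASK

Slide the dryer's orange thumb latch aside so that the cover springs open, lift out every green-handled dried rack and stand it on the cork pad, and seat every orange-handled wet rack from the table in the dryer, one to a bay, every tooth fully down in its slot. Then shut the cover until its latch snaps and press the green start button; leave the other things on the bench where they are.

Things in the scene. Friction and masses are not known exactly. Their poses are not given: they have to be found in the camera images.
- dryer: blue bench-top drying chamber, fixed, 180 x 224 mm, rim at height 92. Origin on the table under the chamber's middle, x to the far (hinge) side, z up. Inside 112 (x) x 208 mm (y), walls 8. Four slotted bays side by side in y, at y = -69, -23, 23, 69 mm. In front, x from -64 to -116 mm, a ledge with top at 82 mm bears the latch in its middle and a button.
- bay1 (a point): bay 1: where a rack's origin lies when fully seated in it (22 mm above the dryer's origin), the rack's x along the dryer's x, either way round. Five slots at x = -40, -20, 0, 20, 40 mm, each 9 (x) x 38 mm (y), 20 deep; the round rib tops between them are 18 mm above this point
- bay2 (a point): bay 2: where a rack's origin lies when fully seated in it (22 mm above the dryer's origin), the rack's x along the dryer's x, either way round. Five slots at x = -40, -20, 0, 20, 40 mm, each 9 (x) x 38 mm (y), 20 deep; the round rib tops between them are 18 mm above this point
- bay3 (a point): bay 3: where a rack's origin lies when fully seated in it (22 mm above the dryer's origin), the rack's x along the dryer's x, either way round. Five slots at x = -40, -20, 0, 20, 40 mm, each 9 (x) x 38 mm (y), 20 deep; the round rib tops between them are 18 mm above this point
- bay4 (a point): bay 4: where a rack's origin lies when fully seated in it (22 mm above the dryer's origin), the rack's x along the dryer's x, either way round. Five slots at x = -40, -20, 0, 20, 40 mm, each 9 (x) x 38 mm (y), 20 deep; the round rib tops between them are 18 mm above this point
- cover (a joint): angle of the clear white-framed cover, rad: 0 shut, 1.75 fully open. A damped spring swings it open in about 2 s once unlatched and keeps it open. To shut it: from behind, push its free edge over towards the front (2 to 5 N), then press the edge down (about 10 N) until the latch snaps over its pin
- cover_hinge (a point): middle of the hinge line on the far rim, 64 mm beyond the dryer's origin, 95 mm above it; turns with the cover. The cover runs 130 mm from the hinge to its free edge, is 224 mm wide, 10 mm thick (3 mm below to 7 mm above the hinge line when shut)
- latch (a joint): shift of the orange thumb latch, m: 0 at rest, 0.014 when pushed all the way towards the dryer's +y. It lets the cover go beyond about 0.008; a spring (2 to 5 N) brings it back. As the cover is pressed down the latch's slanted tongue gives way and snaps back over the cover's pin
- latch_knob (a point): middle of the top of the latch's upright thumb knob, 14 mm (x) by 16 mm (y), standing 34 mm above its slide, in the middle of the dryer's ledge
- start (a joint): travel of the green start button, m: 0 up, 0.006 fully down (about 5 N); it springs back up
- start_top (a point): top centre of the green start button, 28 mm across, on the ledge towards the dryer's -y end, pressed straight down
- wet1: Wet, on the table; may be absent. Drying rack, 160 g: aluminium plate 104 x 36 mm, top at height 24, small wheels on its ends; on it an upright orange grip ridge 44 long (x), 12 thick (y), top at 62. Stands on five flat teeth, 18 long, 6 thick (x), 34 wide (y), round-tipped, at x = -40, -20, 0, 20, 40. Origin: middle, at the tooth tips; x along, z up; both ends alike. mm.
- wet2: Wet, on the table; may be absent. Drying rack, 160 g: aluminium plate 104 x 36 mm, top at height 24, small wheels on its ends; on it an upright orange grip ridge 44 long (x), 12 thick (y), top at 62. Stands on five flat teeth, 18 long, 6 thick (x), 34 wide (y), round-tipped, at x = -40, -20, 0, 20, 40. Origin: middle, at the tooth tips; x along, z up; both ends alike. mm.
- wet3: Wet, on the table; may be absent. Drying rack, 160 g: aluminium plate 104 x 36 mm, top at height 24, small wheels on its ends; on it an upright orange grip ridge 44 long (x), 12 thick (y), top at 62. Stands on five flat teeth, 18 long, 6 thick (x), 34 wide (y), round-tipped, at x = -40, -20, 0, 20, 40. Origin: middle, at the tooth tips; x along, z up; both ends alike. mm.
- dry1: Dried, at first seated in a bay; may be absent. Drying rack, 160 g: aluminium plate 104 x 36 mm, top at height 24, small wheels on its ends; on it an upright green grip ridge 44 long (x), 12 thick (y), top at 62. Stands on five flat teeth, 18 long, 6 thick (x), 34 wide (y), round-tipped, at x = -40, -20, 0, 20, 40. Origin: middle, at the tooth tips; x along, z up; both ends alike. mm.
- dry2: Dried, at first seated in a bay; may be absent. Drying rack, 160 g: aluminium plate 104 x 36 mm, top at height 24, small wheels on its ends; on it an upright green grip ridge 44 long (x), 12 thick (y), top at 62. Stands on five flat teeth, 18 long, 6 thick (x), 34 wide (y), round-tipped, at x = -40, -20, 0, 20, 40. Origin: middle, at the tooth tips; x along, z up; both ends alike. mm.
- pad: cork pad fixed on the table, 180 (x) x 200 (y) x 4 mm, origin at the middle of its underside
- loupe: black eye loupe, 38 mm across, 42 mm tall, a bystander
- driver: screwdriver 150 mm long lying on the table, a bystander
- oiler: small oil bottle, 34 mm across, 60 mm tall, a bystander
- tin: round tin, 60 mm across, 35 mm tall, a bystander
- mug: mug, 80 mm across, 90 mm tall, a bystander
- bezel: brass ring, 44 mm across, 8 mm tall, a bystander
- partsbox: clear divided parts box, 130 x 100 x 30 mm, a bystander
There are look-alikes about, which are no part of the job. Leave any blue or red look-alike of the wet2 alone.

How it is judged:
On the way, in this order (a step that is already met when the one before it is completed fails the run):
1. the latch is slid and the cover springs open (value of joint cover above 1.5 rad), for 0.2 s.
2. with the cover open, every dried rack stands on the pad and every wet rack is fully seated (x of wet1 in the frame of dryer between -0.006 and 0.006 m and y of wet1 in the frame of dryer between -0.08 and 0.08 m and z of each of wet1, wet2, wet3 in the frame of dryer below 0.0265 m and angle between each of wet1, wet2, wet3's own z axis and vertical below 0.08 rad and x of wet2 in the frame of dryer between -0.006 and 0.006 m and y of wet2 in the frame of dryer between -0.08 and 0.08 m and x of wet3 in the frame of dryer between -0.006 and 0.006 m and y of wet3 in the frame of dryer between -0.08 and 0.08 m and x of dry1 in the frame of pad between -0.078 and 0.078 m and y of dry1 in the frame of pad between -0.088 and 0.088 m and z of dry1 in the frame of pad between 0.001 and 0.009 m and angle between each of dry1, dry2's own z axis and vertical below 0.1 rad and x of dry2 in the frame of pad between -0.078 and 0.078 m and y of dry2 in the frame of pad between -0.088 and 0.088 m and z of dry2 in the frame of pad between 0.001 and 0.009 m and value of joint cover above 1 rad), for 0.2 s.
3. the cover is shut and latched (value of joint cover below 0.03 rad and value of joint latch below 0.003 m), for 0.2 s.
4. the start button is pressed (all of step 3 and value of joint start above 0.004 m), for 0.05 s.
At the end, for the whole second after the job is handed in: Every wet rack is seated (within 4.5 mm of full depth, 6 mm lengthwise, upright within 0.08 rad), every dried rack stands upright on the pad, the cover is shut (under 0.03 rad), the latch back (under 3 mm), the button up, all racks at rest (all of step 3 and x of wet1 in the frame of dryer between -0.006 and 0.006 m and y of wet1 in the frame of dryer between -0.08 and 0.08 m and z of each of wet1, wet2, wet3 in the frame of dryer below 0.0265 m and angle between each of wet1, wet2, wet3's own z axis and vertical below 0.08 rad and x of wet2 in the frame of dryer between -0.006 and 0.006 m and y of wet2 in the frame of dryer between -0.08 and 0.08 m and x of wet3 in the frame of dryer between -0.006 and 0.006 m and y of wet3 in the frame of dryer between -0.08 and 0.08 m and x of dry1 in the frame of pad between -0.078 and 0.078 m and y of dry1 in the frame of pad between -0.088 and 0.088 m and z of dry1 in the frame of pad between 0.001 and 0.009 m and angle between each of dry1, dry2's own z axis and vertical below 0.1 rad and x of dry2 in the frame of pad between -0.078 and 0.078 m and y of dry2 in the frame of pad between -0.088 and 0.088 m and z of dry2 in the frame of pad between 0.001 and 0.009 m and linear speed of each of wet1, wet2, wet3, dry1, dry2 below 0.02 m/s and value of joint start below 0.002 m); the robot touches nothing.
It fails at once if a bystander is moved more than 30 mm (distance of any of loupe, driver, oiler, tin, mug, bezel, partsbox from where it was at the start of the episode above 0.03 m).
Of wet1, wet2, wet3 only 2 to 3 are there at a start; the rules pass over those that are not, and their reading is None.
Of dry1, dry2 only 1 to 2 are there at a start; the rules pass over those that are not, and their reading is None.
At some moment in a run one of wet1, wet2, wet3 may be knocked a few centimetres aside while the robot is not near it.
Once in a run the grip may slacken for a moment while it holds something.
It also fails if it takes over 210 s, if anything falls off the work surface, if the arm or the gripper's body presses on something with over 40 N, if the wrist force passes 120 N, or if a joint passes its speed limit or range.

## Working session

There is one attempt and no reset: what is moved stays moved. The work goes in short steps, Python scripts to look and compute and a tool call to move; the robot and the scene stay as the last step left them, time stands still between calls to the robot, and variables do not carry over. Pictures are saved under pics/ and viewed, at most 14 in all, crops included, and the job is handed in when it is done.

Besides the shell and the picture viewer there is one more tool, called after "Request:" as name([rows], argument=value, ...), one row to a line, values as JSON. arm_command: Moves the arm, as the interface text tells. Its arguments: {"type":"object","properties":{"motion":{"type":"array"}},"required":["motion"]}

```bash
mkdir -p pics; ls; cat > h.py <<'E'
import numpy as np, cv2
from workcell import get_obs, cams, hand_in, env
from scipy.spatial.transform import Rotation as Rn
def rot(o=None):
    q=(o or get_obs())['tool_rot']; return Rn.from_quat([q[1],q[2],q[3],q[0]])
def save(p,n): cv2.imwrite('pics/'+n,p['img'][:,:,::-1])
def rel(target,yaw=None):
    o=get_obs(); return rot(o).inv().apply(np.array(target)-o['tool_pos'])
E
python3 - <<'E'
from h import *
np.set_printoptions(precision=3,suppress=True)
o=get_obs();print(o['time'],o['tool_pos'],o['tool_rot'],env.tips_ahead,rot().as_matrix())
for c in ['top','scene']:
    p=cams.read_camera(c); save(p,c+'0.png')
    for l in ['dryer','wet1','dry1','pad','latch_knob','start_top','cover_hinge','bay1','bay2','bay3','bay4','mug','tin','partsbox','loupe','oiler','driver','bezel']:
        print(c,l,[(np.round(d['location'],3).tolist(),round(d['p'],2)) for d in cams.place_of(p,l)][:7])
print(get_obs()['time'])
E
```

```text
pics
0.0 [0.251 0.544 0.233] [-0.     0.214  0.977 -0.001] 0.011 [[-0.908  0.419 -0.001]
 [ 0.419  0.908 -0.002]
 [ 0.    -0.002 -1.   ]]
top dryer [([0.536, -0.016, 0.001], 0.71)]
top wet1 [([0.38, -0.453, -0.001], 0.89), ([0.714, -0.043, -0.0], 0.84), ([0.533, -0.341, -0.0], 0.59)]
top dry1 []
top pad [([0.459, 0.339, 0.002], 0.56), ([0.442, -0.002, 0.128], 0.28)]
top latch_knob [([0.442, -0.0, 0.124], 0.54)]
top start_top [([0.431, -0.081, 0.105], 0.53)]
top cover_hinge [([0.597, -0.025, 0.095], 0.71), ([0.533, -0.345, 0.002], 0.48), ([0.352, 0.212, -0.0], 0.37)]
top bay1 []
top bay2 []
top bay3 []
top bay4 []
top mug [([0.448, 0.557, -0.001], 0.82)]
top tin [([0.681, 0.284, 0.0], 0.49)]
top partsbox [([0.596, -0.024, 0.095], 0.49)]
top loupe [([0.331, -0.214, 0.0], 0.69)]
top oiler [([0.354, 0.209, -0.002], 0.61)]
top driver [([0.661, -0.301, -0.003], 0.69)]
top bezel [([0.429, -0.08, 0.107], 0.66), ([0.443, -0.0, 0.127], 0.53), ([0.328, -0.292, -0.004], 0.44), ([0.53, -0.345, -0.001], 0.37)]
scene dryer [([0.538, -0.016, 0.002], 0.94)]
scene wet1 [([0.38, -0.45, -0.001], 0.86), 
[... 279 characters left out ...]
ene latch_knob [([0.442, 0.001, 0.126], 0.66)]
scene start_top [([0.436, -0.077, 0.107], 0.61), ([0.667, -0.303, 0.001], 0.32)]
scene cover_hinge [([0.6, -0.023, 0.096], 0.9)]
scene bay1 []
scene bay2 []
scene bay3 []
scene bay4 []
scene mug [([0.45, 0.551, -0.0], 0.77), ([0.53, -0.338, -0.0], 0.61), ([0.462, 0.344, -0.002], 0.15)]
scene tin [([0.679, 0.288, -0.004], 0.52), ([0.46, 0.342, 0.001], 0.33)]
scene partsbox [([0.502, -0.581, 0.003], 0.78)]
scene loupe [([0.331, -0.211, -0.0], 0.63)]
scene oiler [([0.329, -0.215, 0.003], 0.72), ([0.35, 0.21, -0.002], 0.49)]
scene driver [([0.664, -0.301, -0.001], 0.76)]
scene bezel [([0.329, -0.294, -0.002], 0.4), ([0.676, 0.29, -0.001], 0.33)]
1.9
```

View pics/top0.png

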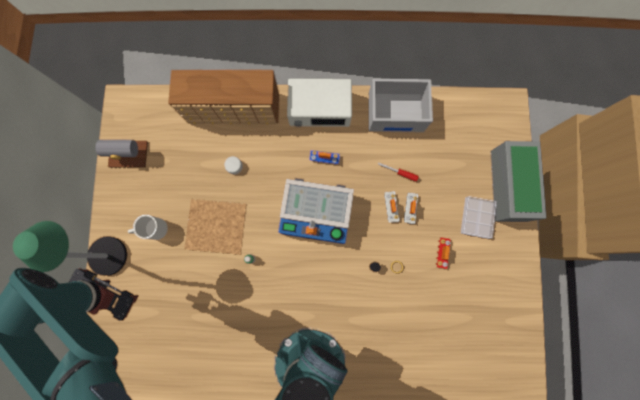

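View pics/scene0.png

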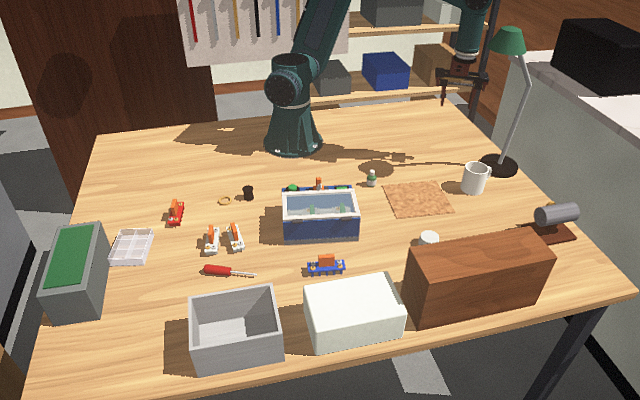

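The top view shows the dryer at (315,212). The two real wet racks (white plate, orange grip) are at (392,207) and (411,208). The blue decoy is at (325,157) and the red one at (444,253). The pad is at (216,226), and green racks show faintly under the cover.

```bash
cat >> h.py <<'E'
np.set_printoptions(precision=3,suppress=True)
def plan(target,yaw=None):
    """shift in tool axes (mm) and turn (deg) to put TCP at target, tool down, tool y at `yaw` deg from world y"""
    o=get_obs(); R=rot(o)
    d=R.inv().apply(np.array(target)-o['tool_pos'])*1000
    if yaw is None: yaw=np.degrees(np.arctan2(-R.as_matrix()[0,1],R.as_matrix()[1,1]))
    c,s=np.cos(np.radians(yaw)),np.sin(np.radians(yaw))
    Rt=np.array([[-c,-s,0],[-s,c,0],[0,0,-1]])
    rv=(R.inv()*Rn.from_matrix(Rt)).as_rotvec(degrees=True)
    print('shift mm',d.round(1),'turn',rv.round(1),'at',np.round(o['tool_pos'],4),'t',o['time'])
def axis_yaw(mask,p,z):
    ys,xs=np.nonzero(mask); P=np.array([ray(p,x,y,z) for x,y in zip(xs,ys)])[:,:2]
    c,(w,h),a=cv2.minAreaRect(P.astype(np.float32)*1000)
    return c,(w,h),a
def cam(p):
    if 'R' in p: return np.array(p['R']),np.array(p['t'])
    o=p['obs']; T=np.eye(4);T[:3,:3]=rot(o).as_matrix();T[:3,3]=o['tool_pos']
    M=np.linalg.inv(T@np.array(p['tool_from_camera'])); return M[:3,:3],M[:3,3]
def ray(p,u,v,z):
    K=np.array(p['K']);x=np.array([(u-K[0,2])/K[0,0],(v-K[1,2])/K[1,1]]);s=x.copy()
    for _ in range(20): s=x/(1+p['k1']*(s@s))
    R,t=cam(p);C=-R.T@t;d=R.T@np.array([s[0],s[1],1]);return C+d*(z-C[2])/d[2]
def shot(n):
    o=get_obs(); p=cams.read_camera(n)
    if n=='wrist': p['obs']=o
    return p
def find(p,*ls):
    for l in ls: print(l,[(np.round(d['location'],3).tolist(),round(d['p'],2)) for d in cams.place_of(p,l)][:6])
E
python3 - <<'E'
from h import *
plan([0.44,-0.02,0.34],-7.5)
p=shot('wrist');print(np.array(p['tool_from_camera']),p['K'])
p=shot('top')
for l,z in (('wet1',0.024),('dryer',0.09),('cover',0.1)):
    for d in cams.masks_of(p,l)[:4]: print(l,d['p'],d['pixels'].sum(),axis_yaw(d['pixels'],p,z))
E
```

```text
shift mm [-408.  -434.  -106.3] turn [ -0.   -0.  -17.2] at [0.251 0.545 0.234] t 1.9
[[ 0.    -0.955 -0.297  0.082]
 [ 1.     0.     0.001  0.   ]
 [-0.    -0.297  0.955 -0.151]
 [ 0.     0.     0.     1.   ]] [[326.697   0.    317.038]
 [  0.    326.697 197.689]
 [  0.      0.      1.   ]]
wet1 0.87 347 ((536.4573974609375, -273.737548828125), (107.87032318115234, 39.60231018066406), 6.645773410797119)
wet1 0.8 313 ((377.4884338378906, -450.9500427246094), (38.71772384643555, 100.97589111328125), 81.10465240478516)
wet1 0.58 344 ((531.3019409179688, -342.31658935546875), (43.421966552734375, 104.45960235595703), 81.4797134399414)
wet1 0.53 269 ((712.05859375, -38.389007568359375), (99.21388244628906, 37.13120651245117), 82.23381042480469)
dryer 0.95 3820 ((511.2020568847656, -13.973236083984375), (228.9696502685547, 193.11328125), 81.60453796386719)
cover 0.86 2641 ((532.1361083984375, -17.558433532714844), (227.0733184814453, 131.05398559570312), 81.54991149902344)
cover 0.53 83 ((349.0288391113281, 197.33432006835938), (28.647682189941406, 32.35149002075195), 0.9272536039352417)
```

Request:
arm_command([
  [0,[-0.041,-0.043,-0.03],[0,0,-2]],
  [0,[-0.082,-0.087,-0.06],[0,0,-4]],
  [0,[-0.122,-0.13,-0.09],[0,0,-6]],
  [0,[-0.163,-0.174,-0.106],[0,0,-8]],
  [0,[-0.204,-0.217,-0.106],[0,0,-10]],
  [0,[-0.245,-0.26,-0.106],[0,0,-12]],
  [0,[-0.286,-0.304,-0.106],[0,0,-14]],
  [0,[-0.326,-0.347,-0.106],[0,0,-16]],
  [255,[-0.367,-0.391,-0.106],[0,0,-18]],
  [255,[-0.408,-0.434,-0.106],[0,0,-18]],
])

```text
time: 3.4
tool_pos: [0.4403, -0.022, 0.34]
tool_rot: [0.001, 0.059, 0.998, -0.0]
wrist_force: [1.9, 0.1, -0.1]
finger_gap: 0.814
grasp_force: 0.0
```

```bash
python3 - <<'E'
from h import *
p=shot('wrist');save(p,'w1.png')
find(p,'dryer','latch_knob','start_top','cover_hinge','dry1')
for l,z in (('cover',0.1),('latch_knob',.124),('start_top',.107)):
    for d in cams.masks_of(p,l)[:1]: print(l,d['p'],d['pixels'].sum(),axis_yaw(d['pixels'],p,z))
plan([0.44,-0.02,0.34],-8.4)
E
```

```text
dryer [([0.535, -0.012, -0.003], 0.79), ([0.529, -0.347, -0.0], 0.5)]
latch_knob [([0.442, 0.003, 0.13], 0.78), ([0.331, -0.291, -0.001], 0.21)]
start_top [([0.436, -0.081, 0.103], 0.84), ([0.676, 0.284, 0.001], 0.64)]
cover_hinge [([0.605, -0.025, 0.092], 0.71)]
dry1 []
cover 0.68 14306 ((532.5709228515625, -15.176605224609375), (225.52500915527344, 131.50938415527344), 82.0540542602539)
latch_knob 0.68 783 ((448.6470031738281, -0.35079193115234375), (30.743650436401367, 44.884246826171875), 83.27106475830078)
start_top 0.9 404 ((433.4385986328125, -78.06849670410156), (25.965190887451172, 27.078752517700195), 36.89933776855469)
shift mm [-0.6 -1.3 -0.3] turn [ 0.  -0.   1.8] at [ 0.44  -0.019  0.34 ] t 3.85
```

View pics/w1.png

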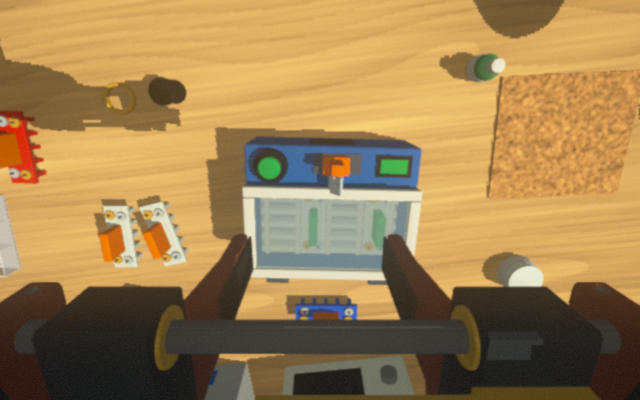

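```bash
python3 - <<'E'
from h import *
plan([0.4377,-0.0295,0.111],-8.2)
E
```

```text
shift mm [  0.6 -11.1 228.7] turn [ 0.  -0.   1.6] at [ 0.44  -0.019  0.34 ] t 3.85
```

Request:
arm_command([
  [255,[0,-0.011,0.04],[0,0,1.6]],
  [255,[0,-0.011,0.09],[0,0,1.6]],
  [255,[0,-0.011,0.14],[0,0,1.6]],
  [255,[0,-0.011,0.19],[0,0,1.6]],
  [255,[0,-0.011,0.215],[0,0,1.6]],
  [255,[0,-0.011,0.229],[0,0,1.6]],
  [255,[0,-0.011,0.229],[0,0,1.6]],
])

```text
time: 4.72
tool_pos: [0.4378, -0.0298, 0.11]
tool_rot: [-0.001, 0.072, 0.997, 0.0]
wrist_force: [0.6, 0.0, 1.1]
finger_gap: 0.003
grasp_force: 0.0
```

Request:
arm_command([
  [255,[0,0.004,0],[0,0,0]],
  [255,[0,0.008,0],[0,0,0]],
  [255,[0,0.012,0],[0,0,0]],
  [255,[0,0.014,0],[0,0,0]],
  [255,[0,0.014,0],[0,0,0]],
])

```text
time: 5.35
tool_pos: [0.4408, -0.017, 0.1108]
tool_rot: [0.0, 0.073, 0.997, -0.0]
wrist_force: [-0.8, -1.1, -0.8]
finger_gap: 0.006
grasp_force: 0.0
```

Force −1 N: probably just contact. Push on in small steps.

Request:
arm_command([
  [255,[0,0.003,0],[0,0,0]],
  [255,[0,0.006,0],[0,0,0]],
  [255,[0,0.008,0],[0,0,0]],
  [255,[0,0.008,0],[0,0,0]],
])

```text
time: 5.85
tool_pos: [0.442, -0.0092, 0.1107]
tool_rot: [0.0, 0.073, 0.997, -0.0]
wrist_force: [-0.3, -3.4, 1.6]
finger_gap: 0.007
grasp_force: 1.8
```

Request:
arm_command([
  [255,[0,0.002,0],[0,0,0]],
  [255,[0,0.004,0],[0,0,0]],
  [255,[0,0.004,0],[0,0,0]],
])

```text
time: 6.22
tool_pos: [0.4425, -0.0052, 0.1106]
tool_rot: [-0.0, 0.073, 0.997, -0.0]
wrist_force: [-0.9, -3.5, 1.8]
finger_gap: 0.004
grasp_force: 2.1
```

Request:
arm_command([
  [255,[0,0.001,0],[0,0,0]],
  [255,[0,0.001,0],[0,0,0]],
  [255,[0,0.001,0],[0,0,0]],
  [255,[0,0.001,0],[0,0,0]],
  [255,[0,0.001,0],[0,0,0]],
  [255,[0,0.001,0],[0,0,0]],
  [255,[0,0.001,0],[0,0,0]],
  [255,[0,-0.01,0],[0,0,0]],
  [255,[0,-0.01,-0.04],[0,0,0]],
  [0,[0.04,-0.01,-0.09],[0,0,0]],
])

```text
time: 7.48
tool_pos: [0.4041, -0.0098, 0.2003]
tool_rot: [0.0, 0.073, 0.997, 0.001]
wrist_force: [-0.1, -0.6, 1.2]
finger_gap: 0.083
grasp_force: 0.0
```

Request:
arm_command([
  [0,[0.0,0,-0.05],[0,0,0]],
  [0,[0.0,0,-0.1],[0,0,0]],
  [0,[0,0,-0.15],[0,0,0]],
  [0,[0,0,-0.15],[0,0,0]],
  [0,[0,0,-0.15],[0,0,0]],
  [0,[0,0,-0.15],[0,0,0]],
  [0,[0,0,-0.15],[0,0,0]],
  [0,[0,0,-0.15],[0,0,0]],
])

```text
time: 8.48
tool_pos: [0.4021, -0.0093, 0.3488]
tool_rot: [-0.001, 0.073, 0.997, 0.0]
wrist_force: [0.3, -0.2, -0.2]
finger_gap: 0.978
grasp_force: 0.0
```

```bash
python3 - <<'E'
from h import *
p=shot('wrist');save(p,'w2.png');print(p['obs']['tool_pos'])
find(p,'dryer','latch_knob','start_top','cover_hinge','dry1','wet1','bay1','bay2','bay3','bay4')
for d in cams.masks_of(p,'dry1')[:4]: print(d['p'],d['pixels'].sum(),axis_yaw(d['pixels'],p,.04))
E
```

```text
[ 0.402 -0.009  0.349]
dryer [([0.535, -0.02, 0.0], 0.65), ([0.535, -0.037, 0.025], 0.64)]
latch_knob []
start_top [([0.435, -0.077, 0.105], 0.87)]
cover_hinge [([0.602, -0.024, 0.093], 0.66), ([0.523, -0.082, 0.022], 0.4), ([0.533, -0.277, 0.001], 0.33)]
dry1 [([0.535, -0.038, 0.021], 0.97), ([0.541, 0.049, 0.019], 0.93)]
wet1 [([0.376, -0.449, 0.002], 0.89), ([0.529, -0.341, 0.0], 0.69), ([0.53, -0.278, -0.002], 0.64)]
bay1 [([0.524, -0.083, 0.019], 0.82), ([0.54, 0.051, 0.026], 0.64), ([0.528, -0.037, 0.029], 0.62)]
bay2 [([0.524, -0.083, 0.019], 0.82), ([0.54, 0.051, 0.026], 0.64), ([0.528, -0.037, 0.029], 0.62)]
bay3 [([0.524, -0.083, 0.019], 0.82), ([0.54, 0.051, 0.026], 0.64), ([0.528, -0.037, 0.029], 0.62)]
bay4 [([0.524, -0.083, 0.019], 0.82), ([0.54, 0.051, 0.026], 0.64), ([0.528, -0.037, 0.029], 0.62)]
0.78 1233 ((541.224609375, -38.63941192626953), (37.12724685668945, 88.5830307006836), 80.74256134033203)
0.56 1240 ((553.65576171875, 52.18075942993164), (36.81426239013672, 90.43341064453125), 82.58716583251953)
0.46 15499 ((449.04779052734375, 317.44879150390625), (190.83755493164062, 168.26303100585938), 85.8285903930664)
```

View pics/w2.png

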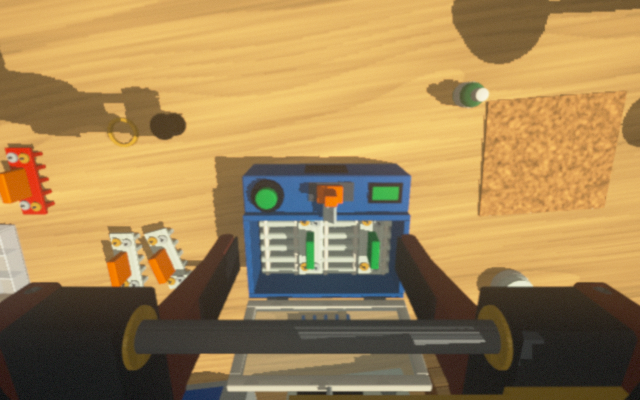

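The cover is open. Dry racks sit at (310,250) in bay 2 and (376,250) in bay 4; bays 1 and 3 are empty. I'll take bay 4 first.

```bash
python3 - <<'E'
from h import *
plan([0.5435,0.0512,0.15],-8.2)
E
```

```text
shift mm [-130.8   80.5  199.5] turn [-0.   0.  -0.1] at [ 0.402 -0.009  0.349] t 9.075
```

Request:
arm_command([
  [162,[-0.04,0.025,0],[0,0,0]],
  [162,[-0.08,0.05,0.02],[0,0,0]],
  [162,[-0.131,0.0805,0.05],[0,0,0]],
  [162,[-0.131,0.0805,0.1],[0,0,0]],
  [162,[-0.131,0.0805,0.15],[0,0,0]],
  [162,[-0.131,0.0805,0.2],[0,0,0]],
  [162,[-0.131,0.0805,0.2],[0,0,0]],
])

```text
time: 9.95
tool_pos: [0.5405, 0.0513, 0.1462]
tool_rot: [-0.004, 0.073, 0.997, -0.0]
wrist_force: [0.2, -0.4, -0.0]
finger_gap: 0.364
grasp_force: 0.0
```

```bash
python3 - <<'E'
from h import *
p=shot('wrist');save(p,'w3.png')
find(p,'dry1','bay1')
for d in cams.masks_of(p,'dry1')[:4]: print(d['p'],d['pixels'].sum(),axis_yaw(d['pixels'],p,.046))
plan([0.5435,0.0512,0.062],-8.2)
E
```

```text
dry1 [([0.535, -0.038, 0.024], 0.96), ([0.542, 0.051, 0.02], 0.86)]
bay1 [([0.54, 0.003, 0.022], 0.96), ([0.524, -0.081, 0.019], 0.65)]
0.79 5124 ((545.2749633789062, 52.67884826660156), (36.42888641357422, 101.07334899902344), 80.95628356933594)
0.68 5763 ((532.8189086914062, -38.7308349609375), (43.79732894897461, 101.2806396484375), 81.45887756347656)
shift mm [ 2.5 -0.3 89.8] turn [ 0.   0.2 -0.1] at [0.546 0.051 0.152] t 10.15
```

View pics/w3.png

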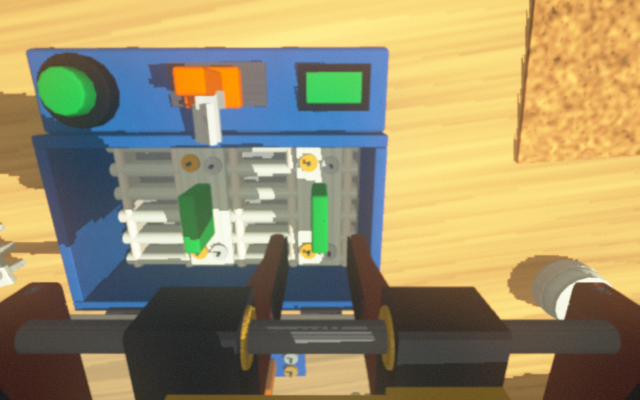

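Green ridge at (320,218) lies between the fingers. Descending and gripping.

Request:
arm_command([
  [162,[0.002,0,0.04],[0,0,0]],
  [162,[0.002,0,0.07],[0,0,0]],
  [162,[0.002,0,0.09],[0,0,0]],
  [162,[0.002,0,0.09],[0,0,0]],
  [255,[0.002,0,0.09],[0,0,0]],
  [255,[0.002,0,0.09],[0,0,0]],
  [255,[0.002,0,0.09],[0,0,0]],
  [255,[0.002,0,0.09],[0,0,0]],
])

```text
time: 11.15
tool_pos: [0.5428, 0.0515, 0.0608]
tool_rot: [0.001, 0.073, 0.997, 0.0]
wrist_force: [-0.3, 1.2, 6.7]
finger_gap: 0.135
grasp_force: 30.0
```

```bash
python3 - <<'E'
from h import *
p=shot('wrist');o=p['obs'];print(o['tool_pos'],rot(o).as_matrix(),o['finger_gap'],o['grasp_force'],o['wrist_force'])
save(p,'w4.png')
for d in cams.masks_of(p,'dry1')[:4]: print(d['p'],d['pixels'].sum(),axis_yaw(d['pixels'],p,.046))
find(p,'dry1')
E
```

```text
[0.543 0.051 0.061] [[-0.989  0.145  0.002]
 [ 0.145  0.989 -0.   ]
 [-0.002  0.    -1.   ]] 0.13488972581822067 30.00133216381073 [-0.323  1.186  6.715]
0.74 6195 ((544.4749755859375, 51.78749084472656), (35.80168151855469, 89.53555297851562), 82.181884765625)
0.7 11919 ((530.5171508789062, -43.7841911315918), (56.58688735961914, 89.36788177490234), 81.72034454345703)
0.59 112037 ((527.2190551757812, -10.256439208984375), (247.8536376953125, 230.2998809814453), 81.97344207763672)
dry1 [([0.534, -0.036, 0.023], 0.86), ([0.543, 0.05, 0.019], 0.64)]
```

Request:
arm_command([
  [255,[0,0,-0.02],[0,0,0]],
  [255,[0,0,-0.05],[0,0,0]],
  [255,[0,0,-0.085],[0,0,0]],
  [255,[0,0,-0.12],[0,0,0]],
  [255,[0,0,-0.12],[0,0,0]],
])

```text
time: 11.92
tool_pos: [0.5438, 0.0515, 0.1822]
tool_rot: [0.003, 0.073, 0.997, 0.0]
wrist_force: [0.4, 0.8, -2.3]
finger_gap: 0.135
grasp_force: 30.0
```

```bash
python3 - <<'E'
from h import *
p=shot('wrist');save(p,'w5.png');o=p['obs'];print(o['finger_gap'],o['grasp_force'],o['wrist_force'])
for d in cams.masks_of(p,'dry1')[:3]:
    ys,xs=np.nonzero(d['pixels']);print(d['p'],len(ys),ys.min(),ys.max(),xs.min(),xs.max())
find(p,'dry1','pad')
p=shot('top');find(p,'pad')
for d in cams.masks_of(p,'pad')[:2]:print(d['p'],axis_yaw(d['pixels'],p,.004))
plan([0.465,0.385,0.181],-8.2)
E
```

```text
0.13469462625768197 29.99984622001648 [ 0.412  0.811 -2.302]
0.82 4571 134 242 192 243
0.63 7264 160 319 284 352
0.44 10188 280 399 70 370
dry1 [([0.543, 0.054, 0.144], 0.73), ([0.531, -0.038, 0.022], 0.72)]
pad [([0.457, 0.341, 0.001], 0.82)]
pad [([0.46, 0.337, 0.002], 0.85), ([0.531, -0.037, 0.023], 0.44)]
0.85 ((460.9617919921875, 350.6610107421875), (178.67576599121094, 180.9791259765625), 84.98680877685547)
0.69 ((439.0000305175781, -85.05453491210938), (24.388134002685547, 20.89150619506836), 0.41097986698150635)
shift mm [123.4 319.   -2.7] turn [-0.  -0.1 -0.1] at [0.541 0.051 0.178] t 12.275
```

View pics/w5.png

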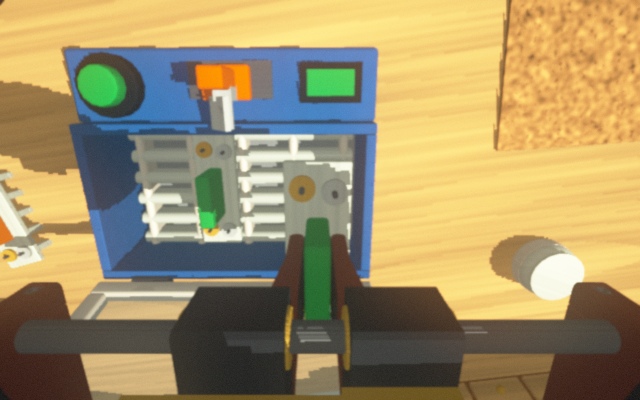

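Held: the plate's near edge is at row 160 and the ridge's near end at row 217, which gives me a reference for the wet racks. Moving to the pad.

Request:
arm_command([
  [255,[0.01,0.03,0],[0,0,0]],
  [255,[0.03,0.08,0],[0,0,0]],
  [255,[0.05,0.13,0],[0,0,0]],
  [255,[0.07,0.18,0],[0,0,0]],
  [255,[0.09,0.23,0],[0,0,0]],
  [255,[0.11,0.28,0],[0,0,0]],
  [255,[0.12,0.31,0],[0,0,0]],
  [255,[0.124,0.319,0.01],[0,0,0]],
  [255,[0.124,0.319,0.05],[0,0,0]],
  [255,[0.124,0.319,0.09],[0,0,0]],
])

```text
time: 13.52
tool_pos: [0.4652, 0.3842, 0.0877]
tool_rot: [-0.0, 0.073, 0.997, -0.0]
wrist_force: [0.1, -0.3, -1.6]
finger_gap: 0.133
grasp_force: 30.0
```

```bash
python3 - <<'E'
from h import *
p=shot('wrist');o=p['obs'];print(o['finger_gap'],o['grasp_force'],o['wrist_force'])
for d in cams.masks_of(p,'dry1')[:1]:
    ys,xs=np.nonzero(d['pixels']);print(d['p'],len(ys),ys.min(),ys.max(),xs.min(),xs.max())
find(p,'dry1','pad')
plan([0.465,0.385,0.044],-8.2)
E
```

```text
0.13290159605301088 29.999910593032837 [ 0.077 -0.344 -1.612]
0.8 7245 160 319 283 352
dry1 [([0.35, 0.217, 0.005], 0.31)]
pad [([0.458, 0.344, 0.005], 0.76)]
shift mm [-0.1  1.2 44.7] turn [-0.1 -0.1 -0.2] at [0.465 0.384 0.089] t 13.725
```

Request:
arm_command([
  [255,[0,0,0.02],[0,0,0]],
  [255,[0,0,0.035],[0,0,0]],
  [255,[0,0,0.043],[0,0,0]],
  [255,[0,0,0.045],[0,0,0]],
  [255,[0,0,0.045],[0,0,0]],
  [162,[0,0,0.045],[0,0,0]],
  [162,[0,0,0.045],[0,0,0]],
  [162,[0,0,0.02],[0,0,0]],
  [162,[0,0,-0.02],[0,0,0]],
  [162,[0,0,-0.06],[0,0,0]],
])

```text
time: 14.98
tool_pos: [0.4652, 0.385, 0.1506]
tool_rot: [-0.0, 0.073, 0.997, -0.0]
wrist_force: [-0.3, 0.2, 0.2]
finger_gap: 0.361
grasp_force: 0.0
```

```bash
python3 - <<'E'
from h import *
p=shot('wrist');find(p,'dry1')
p=shot('top');find(p,'dry1','wet1')
plan([0.5335,-0.0385,0.149],-8.2)
E
```

```text
dry1 [([0.469, 0.386, 0.002], 0.78)]
dry1 [([0.528, -0.038, 0.021], 0.87), ([0.466, 0.389, 0.005], 0.41), ([0.538, 0.005, 0.018], 0.27)]
wet1 [([0.379, -0.452, -0.001], 0.86), ([0.714, -0.042, -0.003], 0.63), ([0.531, -0.276, 0.001], 0.57), ([0.529, -0.345, 0.002], 0.56)]
shift mm [-129.2 -409.     0.2] turn [-0.  -0.  -0.1] at [0.465 0.385 0.149] t 15.225
```

Request:
arm_command([
  [162,[-0.01,-0.03,-0.02],[0,0,0]],
  [162,[-0.027,-0.086,-0.03],[0,0,0]],
  [162,[-0.044,-0.142,-0.03],[0,0,0]],
  [162,[-0.061,-0.198,-0.03],[0,0,0]],
  [162,[-0.079,-0.254,-0.03],[0,0,0]],
  [162,[-0.097,-0.31,-0.03],[0,0,0]],
  [162,[-0.114,-0.366,-0.03],[0,0,0]],
  [162,[-0.129,-0.409,-0.02],[0,0,0]],
  [162,[-0.129,-0.409,0],[0,0,0]],
  [162,[-0.129,-0.409,0],[0,0,0]],
])

```text
time: 16.48
tool_pos: [0.5312, -0.0384, 0.1468]
tool_rot: [-0.003, 0.073, 0.997, 0.0]
wrist_force: [-0.3, -0.7, -0.0]
finger_gap: 0.368
grasp_force: 0.0
```

```bash
python3 - <<'E'
from h import *
p=shot('wrist');find(p,'dry1')
for d in cams.masks_of(p,'dry1')[:2]: print(d['p'],axis_yaw(d['pixels'],p,.046))
plan([0.5335,-0.0385,0.061],-8.2)
E
```

```text
dry1 [([0.531, -0.039, 0.024], 0.93)]
0.58 ((532.4029541015625, -38.41095733642578), (35.87613296508789, 101.33133697509766), 81.99261474609375)
0.24 ((693.0896606445312, 27.200836181640625), (274.84869384765625, 105.13990783691406), 80.1880111694336)
shift mm [-0.5 -0.7 88.2] turn [ 0.  -0.1 -0.1] at [ 0.533 -0.038  0.149] t 16.625
```

Request:
arm_command([
  [162,[0,0,0.04],[0,0,0]],
  [162,[0,0,0.07],[0,0,0]],
  [162,[0,0,0.088],[0,0,0]],
  [162,[0,0,0.088],[0,0,0]],
  [255,[0,0,0.088],[0,0,0]],
  [255,[0,0,0.088],[0,0,0]],
  [255,[0,0,0.088],[0,0,0]],
  [255,[0,0,0.088],[0,0,0]],
])

```text
time: 17.62
tool_pos: [0.5344, -0.0384, 0.0625]
tool_rot: [0.001, 0.073, 0.997, -0.0]
wrist_force: [-0.0, 0.3, 6.1]
finger_gap: 0.135
grasp_force: 30.0
```

Request:
arm_command([
  [255,[0,0,-0.02],[0,0,0]],
  [255,[0,0,-0.05],[0,0,0]],
  [255,[0,0,-0.085],[0,0,0]],
  [255,[0,0,-0.12],[0,0,0]],
  [255,[0,0,-0.12],[0,0,0]],
])

```text
time: 18.25
tool_pos: [0.5355, -0.0387, 0.1839]
tool_rot: [0.003, 0.073, 0.997, -0.0]
wrist_force: [-0.5, -0.1, -2.5]
finger_gap: 0.136
grasp_force: 30.0
```

```bash
python3 - <<'E'
from h import *
p=shot('wrist');o=p['obs'];print(o['finger_gap'],o['grasp_force'],o['wrist_force'])
for d in cams.masks_of(p,'dry1')[:2]:
    ys,xs=np.nonzero(d['pixels']);print(d['p'],len(ys),ys.min(),ys.max(),xs.min(),xs.max())
find(p,'dry1')
plan([0.463,0.300,0.181],-8.2)
E
```

```text
0.1364689174057451 29.99964416027069 [-0.524 -0.061 -2.466]
0.6 7999 150 320 283 352
dry1 [([0.534, -0.039, 0.145], 0.58)]
shift mm [117.9 324.4  -0.5] turn [ 0.  -0.1 -0.1] at [ 0.532 -0.038  0.18 ] t 18.4
```

Request:
arm_command([
  [255,[0.01,0.03,0],[0,0,0]],
  [255,[0.03,0.08,0],[0,0,0]],
  [255,[0.05,0.13,0],[0,0,0]],
  [255,[0.07,0.18,0],[0,0,0]],
  [255,[0.09,0.23,0],[0,0,0]],
  [255,[0.105,0.28,0],[0,0,0]],
  [255,[0.114,0.312,0],[0,0,0]],
  [255,[0.118,0.324,0.01],[0,0,0]],
  [255,[0.118,0.324,0.05],[0,0,0]],
  [255,[0.118,0.324,0.09],[0,0,0]],
])

```text
time: 19.65
tool_pos: [0.4631, 0.2985, 0.0892]
tool_rot: [-0.001, 0.073, 0.997, -0.001]
wrist_force: [-0.4, -0.4, -2.0]
finger_gap: 0.135
grasp_force: 30.0
```

```bash
python3 - <<'E'
from h import *
p=shot('wrist');o=p['obs'];print(o['finger_gap'],o['grasp_force'],o['wrist_force'])
for d in cams.masks_of(p,'dry1')[:2]:
    ys,xs=np.nonzero(d['pixels']);print(d['p'],len(ys),ys.min(),ys.max(),xs.min(),xs.max())
plan([0.463,0.300,0.043],-8.2)
E
```

```text
0.1345209856984353 29.99970853328705 [-0.377 -0.356 -2.007]
0.83 8607 131 274 405 480
0.61 7887 151 319 283 352
shift mm [-3.2  4.2 43.3] turn [-0.4 -0.5 -0.2] at [0.46  0.296 0.086] t 19.75
```

Request:
arm_command([
  [255,[0,0.002,0.02],[0,0,0]],
  [255,[0,0.002,0.035],[0,0,0]],
  [255,[0,0.002,0.043],[0,0,0]],
  [255,[0,0.002,0.045],[0,0,0]],
  [255,[0,0.002,0.045],[0,0,0]],
  [162,[0,0.002,0.045],[0,0,0]],
  [162,[0,0.002,0.045],[0,0,0]],
  [162,[0,0.002,0.02],[0,0,0]],
  [162,[0,0.002,-0.03],[0,0,0]],
  [162,[0,0.002,-0.08],[0,0,0]],
])

```text
time: 21.0
tool_pos: [0.4639, 0.3013, 0.1729]
tool_rot: [-0.0, 0.073, 0.997, -0.0]
wrist_force: [1.4, 1.1, -0.6]
finger_gap: 0.362
grasp_force: 0.0
```

```bash
python3 - <<'E'
from h import *
p=shot('wrist');find(p,'dry1')
p=shot('top');find(p,'dry1','wet1')
for d in cams.masks_of(p,'wet1')[:4]: print(d['p'],axis_yaw(d['pixels'],p,.024))
plan([0.515,-0.26,0.23],-1)
E
```

```text
dry1 [([0.466, 0.386, 0.002], 0.94), ([0.463, 0.302, 0.006], 0.85), ([0.674, 0.281, 0.002], 0.45)]
dry1 [([0.46, 0.302, 0.007], 0.67), ([0.448, 0.556, -0.0], 0.32)]
wet1 [([0.714, -0.046, -0.001], 0.83), ([0.532, -0.343, -0.002], 0.81), ([0.533, -0.276, 0.001], 0.74), ([0.381, -0.454, -0.0], 0.52)]
0.85 ((530.7028198242188, -342.7706298828125), (36.98690414428711, 103.09870910644531), 83.65605163574219)
0.75 ((708.01806640625, -39.22723388671875), (103.44601440429688, 38.630035400390625), 82.18975067138672)
0.69 ((377.1380920410156, -449.6429443359375), (36.72541046142578, 104.50867462158203), 81.90923309326172)
0.6 ((535.3165283203125, -274.37298583984375), (103.56504821777344, 36.44660949707031), 8.287710189819336)
shift mm [-132.4 -547.6  -59. ] turn [-0.1 -0.1 -7.3] at [0.463 0.301 0.171] t 21.3
```

Request:
arm_command([
  [162,[-0.015,-0.055,-0.03],[0,0,-1]],
  [162,[-0.03,-0.11,-0.03],[0,0,-3]],
  [162,[-0.045,-0.165,-0.03],[0,0,-4]],
  [162,[-0.06,-0.22,-0.03],[0,0,-6]],
  [162,[-0.074,-0.275,-0.03],[0,0,-8]],
  [162,[-0.088,-0.33,-0.03],[0,0,-10]],
  [162,[-0.102,-0.385,-0.03],[0,0,-12]],
  [162,[-0.116,-0.44,-0.03],[0,0,-14]],
  [162,[-0.13,-0.495,-0.03],[0,0,-15.5]],
  [162,[-0.145,-0.55,-0.03],[0,0,-15.5]],
])

```text
time: 22.55
tool_pos: [0.5268, -0.2651, 0.1994]
tool_rot: [-0.001, -0.062, 0.998, 0.001]
wrist_force: [0.3, 0.5, -0.2]
finger_gap: 0.368
grasp_force: 0.0
```

```bash
python3 - <<'E'
from h import *
p=shot('wrist');save(p,'w6.png');find(p,'wet1')
for d in cams.masks_of(p,'wet1')[:3]: print(d['p'],d['pixels'].sum(),axis_yaw(d['pixels'],p,.024))
plan([0.535,-0.274,0.14],7.5)
E
```

```text
wet1 [([0.528, -0.346, 0.003], 0.74), ([0.536, -0.275, 0.0], 0.63)]
0.98 2750 ((409.4971923828125, -449.9482116699219), (47.34307098388672, 60.00210952758789), 7.115133762359619)
0.96 3537 ((535.4888305664062, -273.9983825683594), (106.09288787841797, 37.87594223022461), 7.698923587799072)
0.79 3629 ((531.6656494140625, -340.8366394042969), (37.97660827636719, 105.5738754272461), 82.67137908935547)
shift mm [-7.  -8.9 59.4] turn [ 0.1 -0.1 -0.6] at [ 0.527 -0.266  0.199] t 22.7
```

View pics/w6.png

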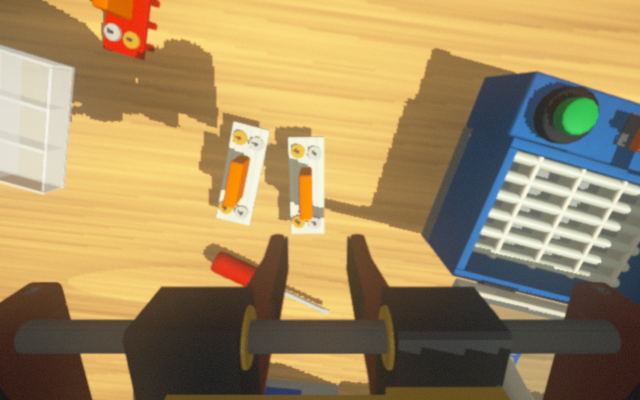

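Wet rack A is at (306,185) and B at (241,173), both clearly orange on bare plates.

Request:
arm_command([
  [162,[-0.0075,-0.009,0.03],[0,0,0]],
  [162,[-0.0075,-0.009,0.07],[0,0,0]],
  [162,[-0.0075,-0.009,0.11],[0,0,0]],
  [162,[-0.0075,-0.009,0.14],[0,0,0]],
  [162,[-0.0075,-0.009,0.158],[0,0,0]],
  [162,[-0.0075,-0.009,0.158],[0,0,0]],
  [255,[-0.0075,-0.009,0.158],[0,0,0]],
  [255,[-0.0075,-0.009,0.158],[0,0,0]],
  [255,[-0.0075,-0.009,0.158],[0,0,0]],
  [255,[-0.0075,-0.009,0.158],[0,0,0]],
])

```text
time: 23.95
tool_pos: [0.5372, -0.2724, 0.0446]
tool_rot: [0.001, -0.062, 0.998, -0.001]
wrist_force: [-0.2, 0.3, 6.2]
finger_gap: 0.135
grasp_force: 30.0
```

Request:
arm_command([
  [255,[0,0,-0.02],[0,0,0]],
  [255,[0,0,-0.05],[0,0,0]],
  [255,[0,0,-0.085],[0,0,0]],
  [255,[0,0,-0.12],[0,0,0]],
  [255,[0,0,-0.145],[0,0,0]],
  [255,[0,0,-0.145],[0,0,0]],
])

```text
time: 24.7
tool_pos: [0.5374, -0.2725, 0.1903]
tool_rot: [0.002, -0.062, 0.998, -0.001]
wrist_force: [-0.1, -0.0, -0.8]
finger_gap: 0.132
grasp_force: 30.0
```

```bash
python3 - <<'E'
from h import *
p=shot('wrist');save(p,'w7.png');o=p['obs'];print(o['finger_gap'],o['grasp_force'],o['wrist_force'])
for d in cams.masks_of(p,'wet1')[:3]:
    ys,xs=np.nonzero(d['pixels']);print(d['p'],len(ys),ys.min(),ys.max(),xs.min(),xs.max())
find(p,'wet1')
plan([0.543,0.051,0.181],-8.3)
E
```

```text
0.13205878855669276 29.993840754032135 [-0.089 -0.015 -0.836]
0.98 7444 151 317 284 351
0.93 3855 110 217 222 277
0.76 1961 0 44 104 161
wet1 [([0.534, -0.28, 0.145], 0.98), ([0.528, -0.342, -0.001], 0.81), ([0.539, 0.004, 0.022], 0.27)]
shift mm [-47.6 318.8   6.4] turn [ 0.1 -0.1 15.5] at [ 0.535 -0.271  0.187] t 24.85
```

Request:
arm_command([
  [255,[0.025,0.03,0],[0,0,2]],
  [255,[0.041,0.077,0],[0,0,5]],
  [255,[0.035,0.125,0],[0,0,8]],
  [255,[0.029,0.175,0],[0,0,12]],
  [255,[0.023,0.225,0],[0,0,15.5]],
  [255,[0.017,0.275,0],[0,0,15.5]],
  [255,[0.007,0.315,0],[0,0,15.5]],
  [255,[-0.03,0.317,0],[0,0,15.5]],
  [255,[-0.051,0.318,0],[0,0,15.5]],
  [255,[-0.051,0.318,0],[0,0,15.5]],
])

```text
time: 26.1
tool_pos: [0.5477, 0.0504, 0.1869]
tool_rot: [-0.001, 0.072, 0.997, -0.0]
wrist_force: [-0.3, -0.6, -1.3]
finger_gap: 0.133
grasp_force: 30.0
```

```bash
python3 - <<'E'
from h import *
p=shot('wrist');save(p,'w8.png');o=p['obs'];print(o['finger_gap'],o['grasp_force'],o['wrist_force'])
for d in cams.masks_of(p,'wet1')[:1]:
    ys,xs=np.nonzero(d['pixels']);print(d['p'],len(ys),ys.min(),ys.max(),xs.min(),xs.max())
find(p,'dryer','latch_knob','start_top','bay1')
plan([0.5469,0.051,0.061],-8.3)
E
```

```text
0.1332913817071369 29.993836283683777 [-0.337 -0.637 -1.29 ]
0.82 7655 151 317 284 351
dryer [([0.535, -0.018, -0.0], 0.89)]
latch_knob [([0.442, 0.002, 0.125], 0.8)]
start_top [([0.436, -0.08, 0.102], 0.68), ([0.677, 0.282, -0.0], 0.55)]
bay1 [([0.54, 0.005, 0.023], 0.97), ([0.528, -0.036, 0.026], 0.7), ([0.522, -0.082, 0.022], 0.66)]
shift mm [ -0.7   1.4 127.2] turn [-0.  -0.1 -0.1] at [0.546 0.05  0.188] t 26.4
```

View pics/w8.png

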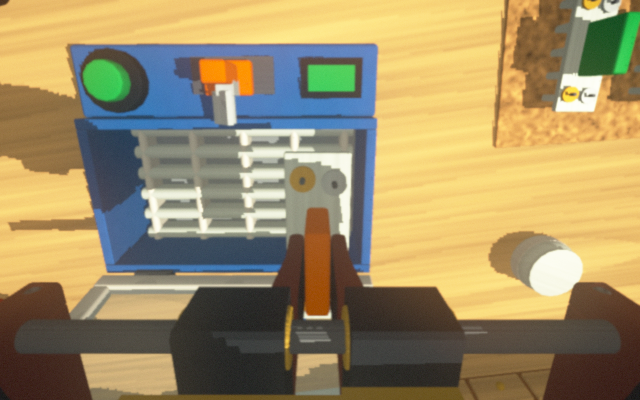

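Request:
arm_command([
  [255,[0,0.001,0.03],[0,0,0]],
  [255,[0,0.001,0.065],[0,0,0]],
  [255,[0,0.001,0.09],[0,0,0]],
  [255,[0,0.001,0.1],[0,0,0]],
  [255,[0,0.001,0.1],[0,0,0]],
])

```text
time: 27.02
tool_pos: [0.5471, 0.0509, 0.0884]
tool_rot: [-0.0, 0.073, 0.997, -0.0]
wrist_force: [0.6, -0.3, -1.1]
finger_gap: 0.138
grasp_force: 30.0
```

Request:
arm_command([
  [255,[0,0,0.004],[0,0,0]],
  [255,[0,0,0.008],[0,0,0]],
  [255,[0,0,0.012],[0,0,0]],
  [255,[0,0,0.012],[0,0,0]],
])

```text
time: 27.52
tool_pos: [0.5473, 0.051, 0.0762]
tool_rot: [-0.0, 0.073, 0.997, -0.0]
wrist_force: [-0.9, -0.5, -2.3]
finger_gap: 0.132
grasp_force: 30.0
```

Request:
arm_command([
  [255,[0,0,0.003],[0,0,0]],
  [255,[0,0,0.006],[0,0,0]],
  [255,[0,0,0.009],[0,0,0]],
  [255,[0,0,0.011],[0,0,0]],
  [255,[0,0,0.011],[0,0,0]],
])

```text
time: 28.15
tool_pos: [0.5474, 0.0511, 0.0666]
tool_rot: [0.0, 0.073, 0.997, -0.0]
wrist_force: [-4.2, 0.3, 11.2]
finger_gap: 0.131
grasp_force: 30.0
```

Request:
arm_command([
  [255,[0.001,0,0],[0,0,0]],
  [255,[0.001,0,0.0015],[0,0,0]],
  [255,[0.001,0,0.0015],[0,0,0]],
])

```text
time: 28.52
tool_pos: [0.5475, 0.051, 0.0665]
tool_rot: [0.001, 0.073, 0.997, -0.0]
wrist_force: [-5.4, -0.7, 23.6]
finger_gap: 0.137
grasp_force: 30.0
```

```bash
python3 - <<'E'
from h import *
for i in range(3): print(get_obs()['tool_pos'],get_obs()['wrist_force'])
p=shot('wrist');find(p,'wet1')
p=shot('top');find(p,'wet1');p=shot('scene');find(p,'wet1')
E
```

```text
[0.547 0.051 0.067] [-5.445 -0.711 23.643]
[0.547 0.051 0.067] [-5.445 -0.711 23.643]
[0.547 0.051 0.067] [-5.445 -0.711 23.643]
wet1 [([0.545, 0.049, 0.024], 0.81)]
wet1 [([0.382, -0.454, -0.002], 0.68), ([0.532, -0.344, 0.005], 0.55), ([0.542, 0.046, 0.02], 0.52), ([0.33, -0.214, -0.003], 0.22)]
wet1 [([0.708, -0.039, 0.001], 0.77), ([0.528, -0.341, 0.0], 0.55), ([0.381, -0.449, -0.001], 0.53)]
```

Request:
arm_command([
  [255,[0,0,-0.0015],[0,0,0]],
  [162,[0,0,-0.0015],[0,0,0]],
  [162,[0,0,-0.0015],[0,0,0]],
  [162,[0,0,-0.0015],[0,0,0]],
  [162,[0,0,-0.03],[0,0,0]],
  [162,[0,0,-0.07],[0,0,0]],
  [162,[0,0,-0.12],[0,0,0]],
  [162,[0,0,-0.12],[0,0,0]],
])

```text
time: 29.82
tool_pos: [0.5494, 0.0511, 0.1876]
tool_rot: [0.004, 0.073, 0.997, 0.0]
wrist_force: [0.1, 0.1, -0.5]
finger_gap: 0.363
grasp_force: 0.0
```

```bash
python3 - <<'E'
from h import *
p=shot('wrist');save(p,'w9.png');find(p,'wet1','dry1')
for d in cams.masks_of(p,'wet1')[:2]: print(d['p'],d['pixels'].sum(),axis_yaw(d['pixels'],p,.046))
p=shot('top');find(p,'wet1')
for d in cams.masks_of(p,'wet1')[:4]: print(d['p'],axis_yaw(d['pixels'],p,.024))
plan([0.53,-0.342,0.20],-7.5)
E
```

```text
wet1 [([0.542, 0.051, 0.024], 0.63), ([0.678, 0.283, 0.001], 0.49)]
dry1 [([0.464, 0.304, 0.006], 0.8), ([0.436, -0.081, 0.106], 0.58)]
0.59 4293 ((546.0335083007812, 52.13483428955078), (36.88349533081055, 104.17754364013672), 81.56690216064453)
wet1 [([0.711, -0.044, -0.001], 0.81), ([0.528, -0.343, 0.001], 0.77), ([0.544, 0.049, 0.021], 0.65), ([0.38, -0.451, -0.002], 0.52)]
0.73 ((707.40673828125, -45.20947265625), (91.08235168457031, 41.79532241821289), 84.0439682006836)
0.7 ((530.9508056640625, -342.2428894042969), (33.49724578857422, 96.67320251464844), 83.11517333984375)
0.7 ((376.25665283203125, -448.506103515625), (39.295650482177734, 106.54093933105469), 81.70172882080078)
shift mm [ -41.6 -391.3  -17.4] turn [-0.  -0.2 -0.8] at [0.546 0.051 0.182] t 30.175
```

View pics/w9.png

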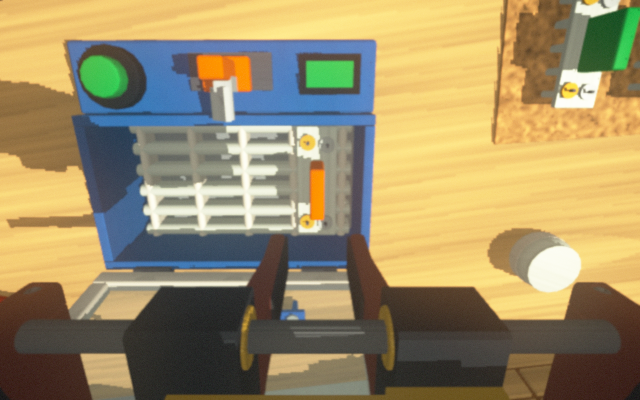

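Rack A looks fully seated in bay 4, at (317,190). Now rack B.

Request:
arm_command([
  [162,[0.01,-0.04,-0.01],[0,0,0]],
  [162,[0.01,-0.09,-0.02],[0,0,0]],
  [162,[0.01,-0.14,-0.02],[0,0,0]],
  [162,[0.01,-0.19,-0.02],[0,0,0]],
  [162,[0.01,-0.24,-0.02],[0,0,0]],
  [162,[0,-0.29,-0.02],[0,0,0]],
  [162,[-0.02,-0.34,-0.02],[0,0,-1]],
  [162,[-0.041,-0.385,-0.017],[0,0,-1]],
  [162,[-0.041,-0.391,-0.017],[0,0,-1]],
])

```text
time: 31.3
tool_pos: [0.5307, -0.3447, 0.1995]
tool_rot: [-0.0, 0.065, 0.998, -0.0]
wrist_force: [-1.0, 1.1, -0.2]
finger_gap: 0.369
grasp_force: 0.0
```

```bash
python3 - <<'E'
from h import *
p=shot('wrist');find(p,'wet1')
for d in cams.masks_of(p,'wet1')[:3]: print(d['p'],d['pixels'].sum(),axis_yaw(d['pixels'],p,.024))
plan([0.531,-0.342,0.044],-7.3)
E
```

```text
wet1 [([0.532, -0.347, -0.003], 0.9), ([0.378, -0.45, 0.005], 0.83), ([0.711, -0.038, 0.001], 0.6), ([0.534, -0.015, -0.001], 0.37)]
0.9 1467 ((703.391845703125, -44.16941833496094), (111.40117645263672, 48.92869186401367), 82.44776153564453)
0.8 4227 ((391.7818603515625, -450.6901550292969), (46.857566833496094, 78.25757598876953), 81.54451751708984)
0.75 3334 ((531.4661254882812, -341.8140869140625), (35.60131072998047, 102.67133331298828), 82.75792694091797)
shift mm [ -1.9  -1.3 156. ] turn [ 0.1 -0.1 -0.1] at [ 0.529 -0.341  0.2  ] t 31.45
```

Request:
arm_command([
  [162,[-0.001,0,0.03],[0,0,0]],
  [162,[-0.001,0,0.07],[0,0,0]],
  [162,[-0.001,0,0.11],[0,0,0]],
  [162,[-0.001,0,0.14],[0,0,0]],
  [162,[-0.001,0,0.156],[0,0,0]],
  [162,[-0.001,0,0.156],[0,0,0]],
  [255,[-0.001,0,0.156],[0,0,0]],
  [255,[-0.001,0,0.156],[0,0,0]],
  [255,[-0.001,0,0.156],[0,0,0]],
  [255,[-0.001,0,0.156],[0,0,0]],
])

```text
time: 32.7
tool_pos: [0.5321, -0.3424, 0.0462]
tool_rot: [0.001, 0.064, 0.998, -0.001]
wrist_force: [-0.6, 0.3, 6.6]
finger_gap: 0.132
grasp_force: 30.0
```

Request:
arm_command([
  [255,[0,0,-0.02],[0,0,0]],
  [255,[0,0,-0.05],[0,0,0]],
  [255,[0,0,-0.085],[0,0,0]],
  [255,[0,0,-0.12],[0,0,0]],
  [255,[0,0,-0.145],[0,0,0]],
  [255,[0,0,-0.145],[0,0,0]],
])

```text
time: 33.45
tool_pos: [0.5324, -0.3427, 0.192]
tool_rot: [0.002, 0.064, 0.998, -0.001]
wrist_force: [0.4, 0.0, -1.8]
finger_gap: 0.135
grasp_force: 30.0
```

```bash
python3 - <<'E'
from h import *
p=shot('wrist');o=p['obs'];print(o['finger_gap'],o['grasp_force'],o['wrist_force'])
for d in cams.masks_of(p,'wet1')[:3]:
    ys,xs=np.nonzero(d['pixels']);print(d['p'],len(ys),ys.min(),ys.max(),xs.min(),xs.max())
find(p,'wet1')
plan([0.534,-0.0385,0.187],-8.3)
E
```

```text
0.13478937040207856 29.992463886737823 [ 0.443  0.006 -1.824]
0.96 4232 0 90 145 205
0.76 7491 153 318 283 350
0.62 1204 275 312 550 639
wet1 [([0.376, -0.452, 0.0], 0.87), ([0.531, -0.347, 0.148], 0.68)]
shift mm [ 35.2 300.6   1.9] turn [ 0.1 -0.1  1. ] at [ 0.53  -0.341  0.189] t 33.6
```

Request:
arm_command([
  [255,[0.03,0.02,0],[0,0,0]],
  [255,[0.06,0.06,0],[0,0,1]],
  [255,[0.065,0.11,0],[0,0,1]],
  [255,[0.065,0.16,0],[0,0,1]],
  [255,[0.065,0.21,0],[0,0,1]],
  [255,[0.065,0.26,0],[0,0,1]],
  [255,[0.065,0.295,0],[0,0,1]],
  [255,[0.045,0.301,0],[0,0,1]],
  [255,[0.0365,0.301,0],[0,0,1]],
  [255,[0.0365,0.301,0],[0,0,1]],
])

```text
time: 34.85
tool_pos: [0.5334, -0.039, 0.189]
tool_rot: [-0.001, 0.073, 0.997, -0.0]
wrist_force: [0.4, -0.2, -1.4]
finger_gap: 0.136
grasp_force: 30.0
```

```bash
python3 - <<'E'
from h import *
p=shot('wrist');save(p,'w10.png');o=p['obs'];print(o['finger_gap'],o['grasp_force'],o['wrist_force'])
for d in cams.masks_of(p,'wet1')[:3]:
    ys,xs=np.nonzero(d['pixels']);print(d['p'],len(ys),ys.min(),ys.max(),xs.min(),xs.max())
plan([0.5327,-0.0381,0.069],-8.3)
E
```

```text
0.13550598451597823 29.99246746301651 [ 0.354 -0.177 -1.44 ]
0.86 4411 130 237 392 441
0.71 61633 45 399 163 545
0.6 7575 152 319 284 351
shift mm [ -0.1   1.  120.3] turn [-0.  -0.1 -0.1] at [ 0.533 -0.039  0.189] t 34.95
```

Request:
arm_command([
  [255,[0,0.001,0.03],[0,0,0]],
  [255,[0,0.001,0.065],[0,0,0]],
  [255,[0,0.001,0.09],[0,0,0]],
  [255,[0,0.001,0.099],[0,0,0]],
  [255,[0,0.001,0.099],[0,0,0]],
])

```text
time: 35.58
tool_pos: [0.5332, -0.0378, 0.0908]
tool_rot: [-0.001, 0.073, 0.997, 0.0]
wrist_force: [-0.6, 0.5, -0.8]
finger_gap: 0.137
grasp_force: 30.0
```

Request:
arm_command([
  [255,[0,0,0.004],[0,0,0]],
  [255,[0,0,0.008],[0,0,0]],
  [255,[0,0,0.012],[0,0,0]],
  [255,[0,0,0.015],[0,0,0]],
  [255,[0,0,0.018],[0,0,0]],
  [255,[0,0,0.018],[0,0,0]],
])

```text
time: 36.33
tool_pos: [0.5336, -0.0376, 0.0727]
tool_rot: [-0.0, 0.073, 0.997, -0.0]
wrist_force: [0.2, -1.1, -1.3]
finger_gap: 0.136
grasp_force: 30.0
```

Request:
arm_command([
  [255,[0,0,0.002],[0,0,0]],
  [255,[0,0,0.004],[0,0,0]],
  [255,[0,0,0.005],[0,0,0]],
  [255,[0,0,0.006],[0,0,0]],
  [255,[0,0,0.006],[0,0,0]],
])

```text
time: 36.95
tool_pos: [0.5337, -0.0376, 0.0682]
tool_rot: [0.0, 0.073, 0.997, -0.0]
wrist_force: [-4.2, 0.4, 12.1]
finger_gap: 0.135
grasp_force: 30.0
```

Request:
arm_command([
  [255,[0,0,-0.001],[0,0,0]],
  [162,[0,0,-0.001],[0,0,0]],
  [162,[0,0,-0.001],[0,0,0]],
  [162,[0,0,-0.001],[0,0,0]],
  [162,[0,0,-0.03],[0,0,0]],
  [162,[0,0,-0.07],[0,0,0]],
  [162,[0.03,0,-0.12],[0,0,0]],
  [255,[0.06,0,-0.16],[0,0,0]],
  [255,[0.06,0,-0.16],[0,0,0]],
])

```text
time: 38.08
tool_pos: [0.4745, -0.0288, 0.2297]
tool_rot: [0.002, 0.073, 0.997, -0.0]
wrist_force: [0.8, 0.1, 0.3]
finger_gap: 0.173
grasp_force: 0.0
```

```bash
python3 - <<'E'
from h import *
p=shot('wrist');save(p,'w11.png');find(p,'wet1','dry1','cover_hinge')
for d in cams.masks_of(p,'wet1')[:4]: print(d['p'],d['pixels'].sum(),axis_yaw(d['pixels'],p,.046))
q=shot('scene');save(q,'s1.png');find(q,'wet1','dry1')
q=shot('top');save(q,'t1.png');find(q,'wet1','dry1')
a=np.vstack([p['img'][:,:,::-1],q['img'][:,:,::-1]]);cv2.imwrite('pics/c1.png',cv2.resize(a,(480,600)))
print(get_obs()['qpos'])
E
```

```text
wet1 [([0.534, -0.04, 0.023], 0.93)]
dry1 [([0.464, 0.304, 0.003], 0.55)]
cover_hinge [([0.604, -0.027, 0.091], 0.73), ([0.524, -0.082, 0.023], 0.48)]
0.85 2669 ((549.8651733398438, 52.42284393310547), (39.3447151184082, 93.93612670898438), 81.9453353881836)
0.73 2429 ((537.343994140625, -37.387298583984375), (34.752899169921875, 95.48438262939453), 82.5299301147461)
0.46 3362 ((718.35693359375, 38.426239013671875), (270.02978515625, 140.46173095703125), 79.57613372802734)
wet1 [([0.708, -0.038, 0.001], 0.89), ([0.381, -0.449, 0.001], 0.55)]
dry1 [([0.468, 0.38, 0.003], 0.87), ([0.464, 0.3, 0.006], 0.62)]
wet1 [([0.38, -0.451, 0.0], 0.87), ([0.714, -0.043, -0.004], 0.52), ([0.448, 0.555, 0.002], 0.36)]
dry1 [([0.457, 0.304, 0.004], 0.78), ([0.466, 0.382, 0.001], 0.57)]
[-0.206  0.187  1.778 -0.     1.177 -1.631]
```

View pics/c1.png

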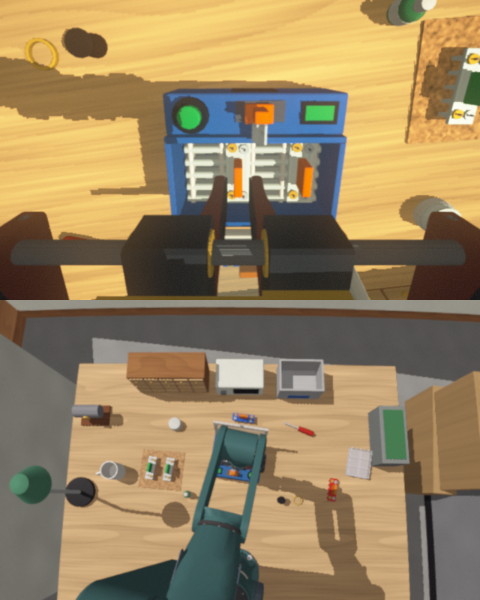

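View pics/s1.png

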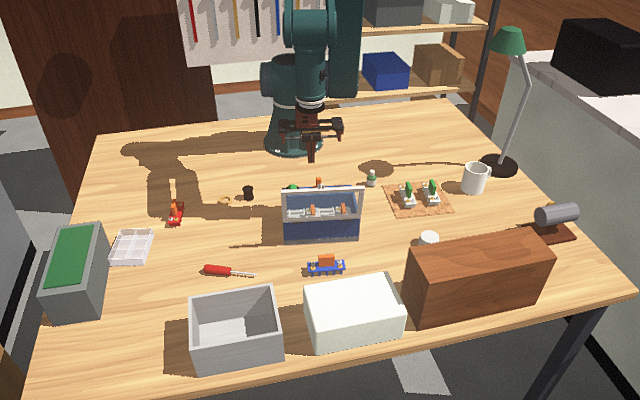

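All wet racks are seated (317,190 in the earlier view; now bays 2 and 4), both dry racks stand on the pad, and no other orange rack is left on the table. Now I'll go behind the cover with closed fingers.

```bash
cat >> h.py <<'E'
def local(lx,ly,z):
    u,v=.533+lx,.0605+ly; return [.99*u+.143*v,-.143*u+.99*v,z]
def arcpath(ths,r=.115):
    o=get_obs();R=rot(o)
    for th in ths:
        x=.064-r*np.cos(th)+.007*np.sin(th)+.010; z=.095+r*np.sin(th)+.007*np.cos(th)+.011
        print(round(th,2),(R.inv().apply(np.array(local(x,0,z))-o['tool_pos'])*1000).round(1))
E
python3 - <<'E'
from h import *
plan(local(.125,0,.30),-8.3); plan(local(.125,0,.212),-8.3)
E
```

```text
shift mm [-184.4   21.6  -73.9] turn [-0.  -0.1 -0. ] at [ 0.474 -0.029  0.226] t 38.625
shift mm [-184.5   21.6   14.1] turn [-0.  -0.1 -0. ] at [ 0.474 -0.029  0.226] t 38.625
```

Request:
arm_command([
  [255,[0,0,-0.04],[0,0,0]],
  [255,[0,0.01,-0.075],[0,0,0]],
  [255,[-0.05,0.021,-0.075],[0,0,0]],
  [255,[-0.1,0.021,-0.075],[0,0,0]],
  [255,[-0.15,0.021,-0.075],[0,0,0]],
  [255,[-0.185,0.021,-0.075],[0,0,0]],
  [255,[-0.185,0.021,-0.06],[0,0,0]],
  [255,[-0.185,0.021,-0.02],[0,0,0]],
  [255,[-0.185,0.021,0.013],[0,0,0]],
  [255,[-0.185,0.021,0.013],[0,0,0]],
])

```text
time: 39.88
tool_pos: [0.657, -0.0343, 0.2105]
tool_rot: [-0.004, 0.073, 0.997, 0.0]
wrist_force: [-0.8, -0.3, -0.4]
finger_gap: 0.006
grasp_force: 0.0
```

```bash
python3 - <<'E'
from h import *
print(get_obs()['wrist_force'])
plan(local(.125,0,.212),-8.3)
arcpath([1.75,1.65,1.55,1.45,1.35,1.25,1.15,1.05,.95,.85,.75,.65,.55,.45,.35,.25,.15,.05,0])
E
```

```text
[-0.832 -0.313 -0.431]
shift mm [-3.   0.6 -1.5] turn [ 0.  -0.5 -0. ] at [ 0.657 -0.034  0.21 ] t 39.875
1.75 [20.6  0.5 -7.2]
1.65 [32.   0.5 -9.3]
1.55 [ 43.4   0.5 -10.3]
1.45 [ 55.    0.4 -10.1]
1.35 [66.4  0.4 -8.7]
1.25 [77.7  0.4 -6.2]
1.15 [88.6  0.4 -2.6]
1.05 [99.1  0.4  2.1]
0.95 [109.1   0.3   7.8]
0.85 [118.5   0.3  14.4]
0.75 [127.2   0.3  22. ]
0.65 [135.1   0.3  30.4]
0.55 [142.1   0.3  39.6]
0.45 [148.1   0.3  49.4]
0.35 [153.2   0.2  59.7]
0.25 [157.1   0.2  70.5]
0.15 [160.    0.2  81.7]
0.05 [161.8   0.2  93. ]
0 [162.2   0.2  98.8]
```

Request:
arm_command([
  [255,[0.01,0,-0.003],[0,0,0]],
  [255,[0.02,0,-0.007],[0,0,0]],
  [255,[0.032,0,-0.009],[0,0,0]],
  [255,[0.043,0,-0.01],[0,0,0]],
  [255,[0.049,0,-0.01],[0,0,0]],
  [255,[0.055,0,-0.01],[0,0,0]],
  [255,[0.0605,0,-0.0095],[0,0,0]],
  [255,[0.0665,0,-0.0085],[0,0,0]],
  [255,[0.072,0,-0.0075],[0,0,0]],
  [255,[0.0777,0,-0.006],[0,0,0]],
])

```text
time: 41.12
tool_pos: [0.5832, -0.0236, 0.2198]
tool_rot: [-0.0, 0.073, 0.997, -0.0]
wrist_force: [3.0, -0.8, 3.1]
finger_gap: 0.006
grasp_force: 1.7
```

```bash
python3 - <<'E'
from h import *
o=get_obs();print(o['wrist_force'],o['tool_pos'])
p=shot('wrist');save(p,'w12.png')
plan(local(.0,0,.212),-8.3)
arcpath([1.25,1.2,1.15,1.1,1.05,1,.95,.9,.85,.8,.75,.65,.55,.45,.35,.25,.15,.05,0])
E
```

```text
[ 2.979 -0.787  3.071] [ 0.583 -0.024  0.22 ]
shift mm [46.4  0.4  7.6] turn [-0.  -0.1 -0. ] at [ 0.582 -0.023  0.22 ] t 41.175
1.25 [2.  0.5 2.2]
1.2 [7.5 0.5 3.8]
1.15 [13.   0.4  5.7]
1.1 [18.3  0.4  7.9]
1.05 [23.5  0.4 10.3]
1 [28.6  0.4 13. ]
0.95 [33.6  0.4 16. ]
0.9 [38.4  0.4 19.2]
0.85 [43.   0.4 22.6]
0.8 [47.5  0.4 26.2]
0.75 [51.7  0.4 30.1]
0.65 [59.7  0.4 38.5]
0.55 [66.7  0.3 47.6]
0.45 [72.8  0.3 57.3]
0.35 [77.9  0.3 67.6]
0.25 [82.   0.3 78.4]
0.15 [84.9  0.3 89.6]
0.05 [ 86.8   0.3 100.9]
0 [ 87.3   0.3 106.7]
```

View pics/w12.png

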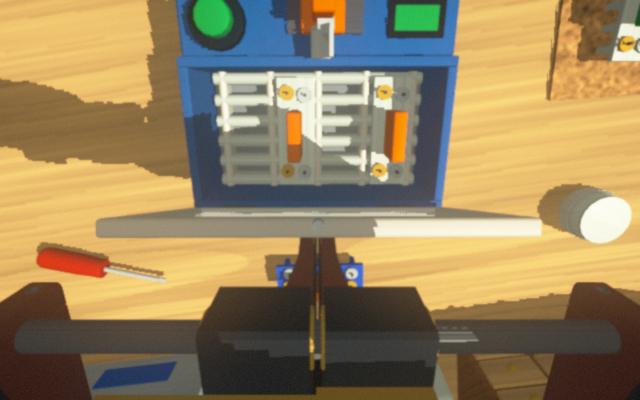

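The cover edge at row 227 sits ahead of the fingers and is being pushed at about 4 N. Following the arc.

Request:
arm_command([
  [255,[0.0075,0,0.004],[0,0,0]],
  [255,[0.013,0,0.006],[0,0,0]],
  [255,[0.018,0,0.008],[0,0,0]],
  [255,[0.0235,0,0.0105],[0,0,0]],
  [255,[0.0285,0,0.013],[0,0,0]],
  [255,[0.0335,0,0.016],[0,0,0]],
  [255,[0.0385,0,0.019],[0,0,0]],
  [255,[0.043,0,0.0225],[0,0,0]],
  [255,[0.0475,0,0.026],[0,0,0]],
  [255,[0.0515,0,0.03],[0,0,0]],
])

```text
time: 42.42
tool_pos: [0.5321, -0.0161, 0.1897]
tool_rot: [-0.0, 0.073, 0.997, -0.0]
wrist_force: [-0.1, -1.0, 5.3]
finger_gap: 0.008
grasp_force: 1.9
```

```bash
python3 - <<'E'
from h import *
o=get_obs();print(o['wrist_force'],o['tool_pos'])
arcpath([.75,.7,.65,.6,.55,.5,.45,.4,.35,.3,.25,.2,.15,.1,.05,0])
E
```

```text
[-0.073 -1.032  5.278] [ 0.532 -0.016  0.19 ]
0.75 [1.2 0.4 0.2]
0.7 [5.2 0.4 4.3]
0.65 [9.1 0.4 8.5]
0.6 [12.7  0.4 13. ]
0.55 [16.2  0.4 17.6]
0.5 [19.3  0.4 22.4]
0.45 [22.3  0.4 27.4]
0.4 [25.   0.4 32.5]
0.35 [27.4  0.4 37.7]
0.3 [29.6  0.4 43. ]
0.25 [31.4  0.4 48.5]
0.2 [33.1  0.4 54. ]
0.15 [34.4  0.4 59.6]
0.1 [35.5  0.4 65.3]
0.05 [36.3  0.4 71. ]
0 [36.7  0.4 76.7]
```

Request:
arm_command([
  [255,[0.005,0,0.004],[0,0,0]],
  [255,[0.009,0,0.0085],[0,0,0]],
  [255,[0.0125,0,0.013],[0,0,0]],
  [255,[0.016,0,0.0175],[0,0,0]],
  [255,[0.0195,0,0.0225],[0,0,0]],
  [255,[0.0225,0,0.0275],[0,0,0]],
  [255,[0.025,0,0.0325],[0,0,0]],
  [255,[0.0275,0,0.038],[0,0,0]],
  [255,[0.0295,0,0.043],[0,0,0]],
  [255,[0.0315,0,0.0485],[0,0,0]],
])

```text
time: 43.68
tool_pos: [0.5013, -0.0116, 0.1411]
tool_rot: [-0.0, 0.073, 0.997, -0.0]
wrist_force: [1.7, -1.9, 3.3]
finger_gap: 0.004
grasp_force: 2.2
```

Request:
arm_command([
  [255,[0.0015,0,0.0055],[0,0,0]],
  [255,[0.003,0,0.011],[0,0,0]],
  [255,[0.004,0,0.017],[0,0,0]],
  [255,[0.0045,0,0.02],[0,0,0]],
  [255,[0.005,0,0.0225],[0,0,0]],
  [255,[0.005,0,0.0225],[0,0,0]],
])

```text
time: 44.42
tool_pos: [0.4961, -0.0108, 0.1185]
tool_rot: [-0.0, 0.073, 0.997, 0.0]
wrist_force: [1.4, -1.8, 2.1]
finger_gap: 0.005
grasp_force: 1.1
```

Request:
arm_command([
  [255,[0,0,0.001],[0,0,0]],
  [255,[0,0,0.002],[0,0,0]],
  [255,[0,0,0.003],[0,0,0]],
  [255,[0,0,0.004],[0,0,0]],
  [255,[0,0,0.004],[0,0,0]],
])

```text
time: 45.05
tool_pos: [0.4958, -0.0106, 0.1144]
tool_rot: [-0.001, 0.073, 0.997, 0.0]
wrist_force: [0.1, 0.1, -0.0]
finger_gap: 0.003
grasp_force: 0.2
```

Request:
arm_command([
  [255,[0,0,0.001],[0,0,0]],
  [255,[0,0,0.002],[0,0,0]],
  [255,[0,0,0.003],[0,0,0]],
  [255,[0,0,0.003],[0,0,0]],
])

```text
time: 45.55
tool_pos: [0.4958, -0.0106, 0.1131]
tool_rot: [-0.001, 0.073, 0.997, 0.0]
wrist_force: [-5.3, 0.6, 18.9]
finger_gap: 0.007
grasp_force: 9.5
```

Hard stop at 19 N after the force had dropped to 0, so the latch has snapped. Lifting and looking.

Request:
arm_command([
  [255,[0,0,-0.01],[0,0,0]],
  [255,[0.02,-0.02,-0.05],[0,0,0]],
  [255,[0.05,-0.06,-0.09],[0,0,0]],
  [255,[0.05,-0.08,-0.12],[0,0,0]],
  [255,[0.05,-0.08,-0.12],[0,0,0]],
])

```text
time: 46.18
tool_pos: [0.4369, -0.0843, 0.2341]
tool_rot: [0.003, 0.074, 0.997, -0.001]
wrist_force: [0.2, -0.5, -0.5]
finger_gap: 0.006
grasp_force: 0.0
```

```bash
python3 - <<'E'
from h import *
p=shot('wrist');save(p,'w13.png');find(p,'start_top','latch_knob','cover_hinge')
for d in cams.masks_of(p,'cover')[:1]: print(d['p'],axis_yaw(d['pixels'],p,.1))
for d in cams.masks_of(p,'start_top')[:2]: print(d['p'],axis_yaw(d['pixels'],p,.105))
plan([0.434,-0.079,0.135])
E
```

```text
start_top [([0.435, -0.08, 0.106], 0.92)]
latch_knob [([0.442, 0.002, 0.129], 0.77)]
cover_hinge []
0.9 ((528.1107177734375, -14.063034057617188), (226.5663604736328, 122.84638214111328), 82.13424682617188)
0.7 ((433.2648010253906, -80.50605773925781), (25.742334365844727, 26.82313346862793), 82.49835205078125)
0.58 ((581.8680419921875, 203.92913818359375), (44.80784606933594, 12.057807922363281), 50.6353874206543)
shift mm [ 1.   2.7 95.7] turn [ 0.  -0.2  0. ] at [ 0.435 -0.082  0.231] t 46.475
```

View pics/w13.png

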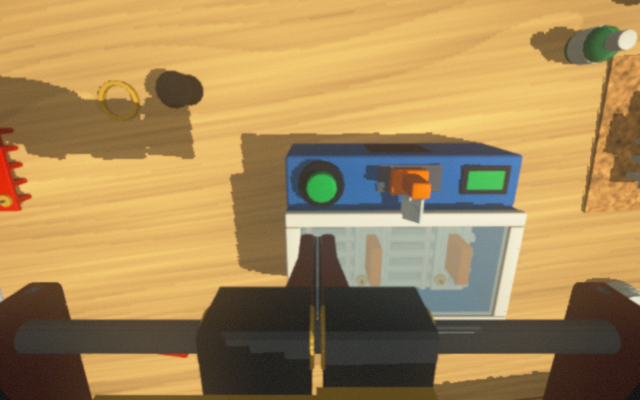

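The cover is shut with the tongue over its pin at (413,205), and the button is at (321,187). Pressing it.

Request:
arm_command([
  [255,[0.001,0.002,0.04],[0,0,0]],
  [255,[0.001,0.002,0.08],[0,0,0]],
  [255,[0.001,0.002,0.1],[0,0,0]],
  [255,[0.001,0.002,0.11],[0,0,0]],
  [255,[0.001,0.002,0.113],[0,0,0]],
  [255,[0.001,0.002,0.116],[0,0,0]],
  [255,[0.001,0.002,0.117],[0,0,0]],
  [255,[0.001,0.002,0.117],[0,0,0]],
])

```text
time: 47.48
tool_pos: [0.4352, -0.0808, 0.1154]
tool_rot: [0.0, 0.073, 0.997, -0.0]
wrist_force: [-0.9, 0.1, -0.1]
finger_gap: 0.005
grasp_force: 0.0
```

Request:
arm_command([
  [255,[0,0,0.002],[0,0,0]],
  [255,[0,0,0.004],[0,0,0]],
  [255,[0,0,0.006],[0,0,0]],
  [255,[0,0,0.006],[0,0,0]],
])

```text
time: 47.98
tool_pos: [0.4352, -0.0808, 0.1093]
tool_rot: [0.0, 0.073, 0.997, -0.0]
wrist_force: [-0.5, 0.5, 7.1]
finger_gap: 0.002
grasp_force: 3.6
```

Request:
arm_command([
  [255,[0,0,0.001],[0,0,0]],
  [255,[0,0,0.002],[0,0,0]],
  [255,[0,0,0.002],[0,0,0]],
])

```text
time: 48.35
tool_pos: [0.4353, -0.0809, 0.1088]
tool_rot: [0.001, 0.073, 0.997, -0.0]
wrist_force: [-5.8, 2.1, 29.3]
finger_gap: 0.005
grasp_force: 14.6
```

The button is at its hard stop. Retreating.

Request:
arm_command([
  [255,[0,0,-0.01],[0,0,0]],
  [255,[0,0,-0.05],[0,0,0]],
  [255,[0,0,-0.1],[0,0,0]],
  [255,[0,0,-0.15],[0,0,0]],
  [255,[0,0,-0.15],[0,0,0]],
  [255,[0,0,-0.15],[0,0,0]],
])

```text
time: 49.1
tool_pos: [0.4341, -0.0804, 0.2561]
tool_rot: [-0.001, 0.073, 0.997, 0.0]
wrist_force: [-0.5, -0.1, -0.8]
finger_gap: 0.006
grasp_force: 0.0
```

```bash
python3 - <<'E'
from h import *
p=shot('wrist');save(p,'w14.png');find(p,'start_top','latch_knob','cover_hinge','dry1')
for d in cams.masks_of(p,'cover')[:1]: print(d['p'],axis_yaw(d['pixels'],p,.1))
p=shot('scene');find(p,'dry1','mug','tin','oiler')
print(hand_in())
E
```

```text
start_top [([0.435, -0.081, 0.105], 0.77), ([0.535, -0.019, -0.002], 0.6)]
latch_knob [([0.444, -0.001, 0.129], 0.6)]
cover_hinge []
dry1 [([0.462, 0.302, 0.006], 0.77)]
0.59 ((531.8826293945312, -15.08087158203125), (224.1331787109375, 130.2257843017578), 81.5790023803711)
dry1 [([0.463, 0.305, 0.007], 0.85), ([0.466, 0.385, 0.005], 0.51), ([0.677, 0.29, -0.003], 0.19)]
mug [([0.449, 0.556, -0.001], 0.59)]
tin [([0.675, 0.289, -0.003], 0.58), ([0.451, 0.553, -0.0], 0.17)]
oiler [([0.346, 0.213, -0.0], 0.6)]
the job is handed in; nothing more can be done
None
```

The job is handed in (the hand-in call gave no verdict): both dried racks stand on the cork pad, both wet racks are seated in bays 2 and 4, the cover is latched shut, and the start button was pressed and has sprung back up.

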